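# Close the dispenser's loose tapered tap so that it holds

### The arm

A 6-joint arm with a two-finger parallel gripper is mounted at the origin on the work surface. World frame = base frame: x ahead of the robot, y to its left, z up, the work surface at z = 0. Lengths are in m, angles in rad, forces in N, time in s.
With the tool pointing down it reaches from about 0.225 to 0.875 m from the base axis. Payload 3.4 kg.
Tool frame: the origin (TCP) lies on the mounting face of the last link; the fingertips stand 173 mm ahead of it and the grasp point (between the pads) lies 155 mm ahead of it (env.tips_ahead is the distance from the TCP to the fingertips, in m); y points along the fingers, z is the direction in which the jaws open and shut, and the axes are right-handed (so a half turn about y gives the same grasp; the last joint's range is limited). The gripper opens to 85 mm and grips with 20 to 120 N. Pads are 22 mm wide; open, the fingers measure 114 mm over their backs; the gripper's body (76 mm by 85 mm) begins 54 mm behind the grasp point. The pads swing forward as they close: fully open they stand 13 mm farther back than shut.
Start: joints at [-1.393, 0.276, 1.505, -0, 1.361, -0.121], TCP at [0.169, -0.55, 0.405] pointing down, gripper open.
Joint ranges: [-2.89, 2.89], [-0.75, 2.08], [0.22, 2.7], [-1.18, 4.32], [0.11, 2.71], [-2.7, 2.7]. Speed limits (rad/s): [2.57, 2.57, 3.14, 3.14, 3.14, 3.14].

### API

Orientations are given as a unit quaternion [x, y, z, w].
In Python, from cell import env gives the robot as it stands.
- The arm moves only by the tool arm_command, never from a script. Its argument "motion" is a list of rows, each an object of numbers: "dx", "dy", "dz": the shift along the world's x, y, z in m; "twist": the turn about the world's z in rad; "claw": the opening, from 0 (shut) to 1 (fully open). In form: [{"dx": .., "dy": .., "dz": .., "twist": .., "claw": ..}, ...]. A call has 1 to 5 rows; each row shifts and turns the commanded pose from where the row before left it; what a row does not reach is not made up. A row lasts 1/12 s, in which the tool goes at most 41.7 mm and 7.16 degrees, less where a joint would pass 70% of its speed; a pose out of reach is approached as far as the arm can. A call with a gripper value outside its range is refused whole. The fingers move at their own pace and stop on an object; the grip force is fixed at half the most. Time passes only in rows, so rows that do not move let the fingers close. It gives the time, the measured TCP pose, the force and the opening at its end, in the units of the state.
- env.get_state(): the state, without advancing time (a new reading comes with each control period).
- env.get_image(name): name is "scene" or "top" or "wrist"; returns a dict with "color" (480x640x3 uint8, red, green, blue), "range_z" (480x640 float32, m along the optical axis (not along the pixel's ray), 0 where there is no reading), "intrinsics" (3x3 intrinsics, pixels), "world_from_camera" (4x4, takes a point from camera to world coordinates). Camera axes: x right, y down, z forward; pixel columns grow to the right and rows downward; lengths in m; the calibration is good to about 2 mm. A picture is of the moment at which its call begins.
- env.hand_in(): hands the job in, once; it reports no verdict.
The state is a dict: "time": time; "qpos": joint angles; "qvel": joint speeds; "effort": joint torques, N m; "eef_pos": TCP position; "eef_rot": TCP orientation; "wrist_force": force on the tool from outside, world axes, zero at the start; "moment": the same for the moment, N m; "width": opening from 0.0 (shut) to 1.0 (fully open).
Only numpy, scipy, OpenCV 4.12 (cv2) and the standard library are available. Lean on these libraries where they do the work, as an engineer would, in place of code of your own. Each camera call takes 0.05 s, during which the arm holds its last target.

### The job

The tapered plug of the steel coffee dispenser's tap has worked loose and its lever has dropped open. Grip the handle, push the plug down its leaning barrel into the taper and, pressing firmly all the while, turn it until the lever stands over the fixed fin on the barrel and the gap under the handle is all but closed; then let go, so that it holds there by itself. Leave the other things on the trolley where they are.

Things in the scene. Friction and masses are not known exactly. Their poses are not given: they have to be found in the camera images.
- collar (a point): Centre of the top face of the tap's fixed collar (diameter 46 mm), on the plug's axis. This point's z is up, its -x the dispenser's front: its barrel leans 35 degrees from vertical that way. The dispenser, fixed, is a squat steel drum (diameter 176 mm, 132 mm high); its centre is 161 mm from this point towards +x. Two cups 58 mm high stand 120 to 160 mm left and right of the tap
- handle (a point): Centre of the handle's steel wing, on the plug's axis; moves with it. z points out of the barrel along the leaning axis, x along the lever, y across the wing's flat sides. The wing is 60 mm long in x (-28 to +32), 14 mm thick in y, 40 mm high in z (20 each way): grip it across the 14 mm, coming down the axis. Right under it is a hub, diameter 34 mm, 12 mm thick
- lever_end (a point): Centre of the steel ball (diameter 28 mm) at the end of the lever, a 12 mm bar sticking out of the wing; 85 mm from the axis, level with the wing's centre; moves with the plug
- mark_tip (a point): Outer end of the fixed fin, a straight steel bar 52 mm long, 8 mm wide, 9 mm thick, sticking out from the barrel's collar; 72 mm from the axis and about 40 mm lower along the axis than the lever. The lever stands right over it when tap_turn is 1.2
- tap_press (a joint): How far the plug is pushed in along the leaning axis, m: 0 to 0.0015 at the start (the gap between collar and hub is 10 mm at 0). A seal drags with 5 N; from 0.004 the plug wedges in its taper. Pressed while turning it goes in to 0.0065 at about 10 N, 0.0075 at 14 N, 0.009 at 18 N; pushed without turning it jams (20 N at 0.0065, 32 N at 0.007). Hard stop at 0.0095
- tap_turn (a joint): Angle of the lever, rad: 0 is straight down the slope, to the dispenser's front; grows anticlockwise seen from above the handle; -0.2 to 0.3 at the start; 1.2 is closed, over the fin; stops at -0.6 and 1.9. In the taper turning takes up to about 0.5 N m. Let go at 1.2, the lever falls back to about 0.4 unless the plug is wedged
- cup_a: Porcelain cup with a gold rim and small handle, diameter 67 mm, 58 mm high, beside the tap; origin under its centre; leave alone
- cup_b: The same kind of cup on the tap's other side; origin under its centre; leave alone
- cezve: Steel cezve, 80 mm high, with a 200 mm handle, on a round trivet; origin under its centre; leave alone
- sugar_pot: Closed white sugar pot, diameter 92 mm, 97 mm high; origin under its centre; leave alone
- glass_jar: Empty glass jar, diameter 86 mm, 115 mm high; origin under its centre; leave alone
- saucer: White saucer, diameter 124 mm, 16 mm high; origin under its centre; leave alone
- teaspoon: Steel teaspoon, 140 mm long, lying along its x; leave alone

How it is judged:
On the way, in this order (a step that is already met when the one before it is completed fails the run):
1. the plug is pressed more than 4.5 mm in, into the taper, while the lever is still at least 0.3 rad short of the fin (value of joint tap_press above 0.0045 m and value of joint tap_turn below 0.9 rad), for 0.1 s.
2. the lever has come over the fin with the plug pressed more than 4.5 mm in (value of joint tap_press above 0.0045 m and value of joint tap_turn between 1 and 1.4 rad), for 0.1 s.
At the end, for the whole second after the job is handed in: The plug is more than 7 mm in, the lever is within 0.2 rad of standing over the fin (tap_turn 1.0 to 1.4), both stay so by themselves, and the bystanders stand upright within 40 mm of where they were (value of joint tap_turn between 1 and 1.4 rad and value of joint tap_press above 0.007 m); the robot touches nothing.
It fails at once if a bystander is pushed more than 40 mm from its place (distance of any of cup_a, cup_b, cezve, sugar_pot, glass_jar, saucer, teaspoon from where it was at the start of the episode above 0.04 m).
It fails at once if a cup, the cezve, the sugar pot or the jar is knocked over (angle between any of cup_a, cup_b, cezve, sugar_pot, glass_jar's own z axis and vertical above 0.6 rad).
It also fails if it takes over 38 s, if anything falls off the work surface, if the arm or the gripper's body presses on something with over 40 N, if the wrist force passes 120 N, or if a joint passes its speed limit or range.

## Working session

There is one attempt and no reset: what is moved stays moved. The work goes in short steps, Python scripts to look and compute and a tool call to move; the robot and the scene stay as the last step left them, time stands still between calls to the robot, and variables do not carry over. Pictures are saved under pics/ and viewed, and the job is handed in when it is done.

Besides the shell and the picture viewer there is one more tool, called as name([rows], argument=value, ...), one row to a line, values as JSON. arm_command: Moves the arm, as the interface text tells. Its arguments: {"type":"object","properties":{"motion":{"type":"array"}},"required":["motion"]}

```bash
ls; mkdir -p pics; cat > h.py <<'E'
from cell import env
import numpy as np, cv2
def snap(n,tag):
    im=env.get_image(n); cv2.imwrite(f'pics/{tag}.png',im['color'][:,:,::-1]); np.savez(f'pics/{tag}.npz',**im); return im
def pt(im,u,v,z=None):
    K=im['intrinsics'];T=im['world_from_camera']
    d=im['range_z'][int(v),int(u)] if z is None else z
    return (T@np.r_[np.array([(u-K[0,2])/K[0,0],(v-K[1,2])/K[1,1],1])*d,1])[:3]
def cloud(im):
    K=im['intrinsics'];T=im['world_from_camera'];d=im['range_z']
    v,u=np.mgrid[:480,:640]
    p=np.stack([(u-K[0,2])/K[0,0]*d,(v-K[1,2])/K[1,1]*d,d],-1)
    return p@T[:3,:3].T+T[:3,3]
E
python3 - <<'E'
from h import *
s=env.get_state(); print(s)
for n in ['scene','top','wrist']:
    im=snap(n,n+'0'); print(n,im['world_from_camera'].round(3).tolist(),im['intrinsics'].round(1).tolist())
E
```

```text
pics
{'time': 0.0, 'qpos': array([-1.39300072e+00,  2.76601218e-01,  1.50612339e+00, -6.69391764e-06,
        1.36067914e+00, -1.21028242e-01]), 'qvel': array([ 2.28239912e-03,  9.64978603e-05, -4.30842990e-05,  5.51465182e-04,
        5.45507758e-04, -2.90188722e-04]), 'effort': array([ 8.43184637e-06, -4.16771364e+01, -2.45807934e+01, -3.50259079e-04,
        1.09696481e-02, -1.77516165e-05]), 'eef_pos': array([ 0.1692197 , -0.54932239,  0.40383975]), 'eef_rot': array([-0.10527847,  0.69986839, -0.6985884 ,  0.1052375 ]), 'wrist_force': array([-0.57141924,  0.63125633,  0.46203805]), 'moment': array([ 0.04461834,  0.01629457, -0.04289126]), 'width': 1.003469638010416}
scene [[-0.116, 0.829, -0.548, 1.334], [0.993, 0.097, -0.063, 0.142], [0.001, -0.551, -0.834, 1.359], [0.0, 0.0, 0.0, 1.0]] [[553.6, 0.0, 314.6], [0.0, 553.6, 242.5], [0.0, 0.0, 1.0]]
top [[-0.019, -0.993, 0.114, 0.419], [-1.0, 0.022, 0.021, 0.03], [-0.024, -0.113, -0.993, 1.195], [0.0, 0.0, 0.0, 1.0]] [[434.0, 0.0, 307.4], [0.0, 434.0, 239.0], [0.0, 0.0, 1.0]]
wrist [[0.294, -0.914, -0.278, 0.239], [-0.956, -0.282, -0.085, -0.526], [-0.001, 0.291, -0.957, 0.373], [0.0, 0.0, 0.0, 1.0]] [[429.6, 0.0, 313.4], [0.0, 429.6, 245.0], [0.0, 0.0, 1.0]]
```

View pics/scene0.png

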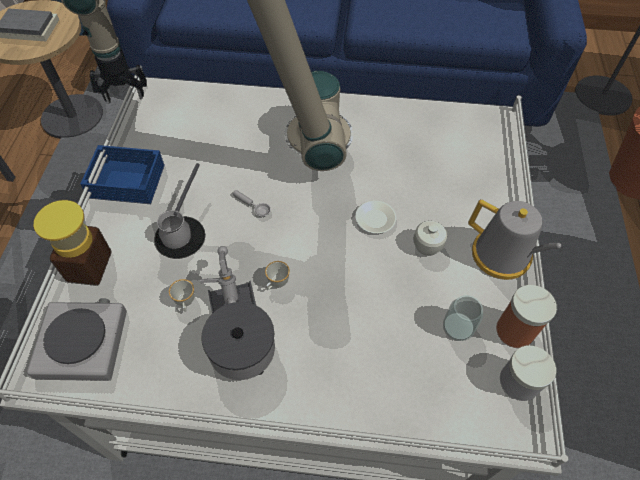

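View pics/top0.png

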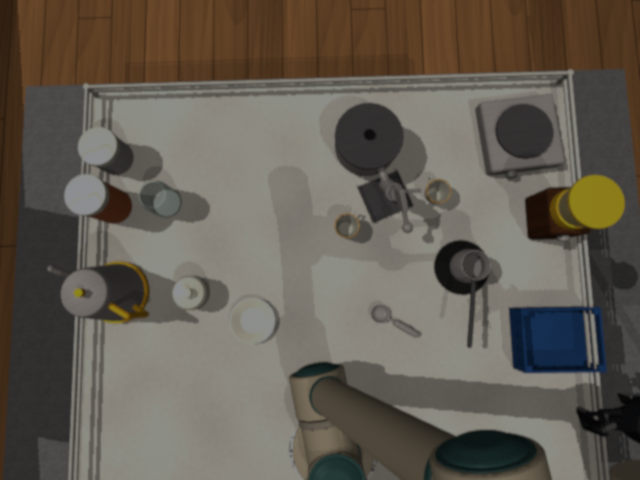

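View pics/wrist0.png

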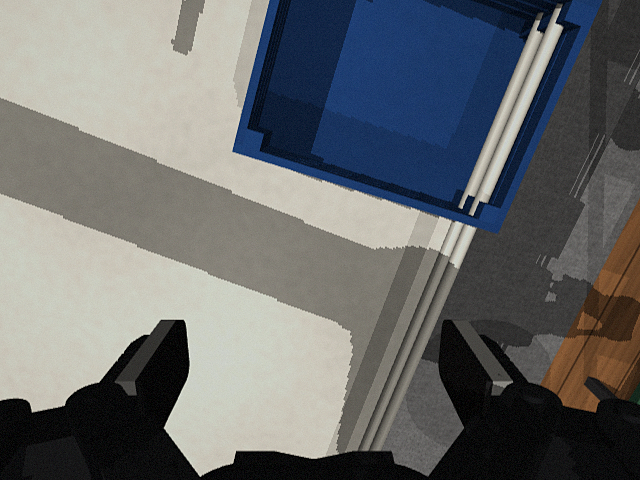

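The tap stands at scene px (228,285), with its lever dropping towards the robot and its ball near (223,251). In the top view, the drum lid is at (369,138) and the ball at (407,227). I'll zoom in and measure.

```bash
python3 - <<'E'
import numpy as np,cv2
a=cv2.imread('pics/scene0.png')[225:395,140:310]; b=cv2.imread('pics/top0.png')[90:260,310:480]
cv2.imwrite('pics/z0.png',np.hstack([cv2.resize(a,(400,400),interpolation=2),cv2.resize(b,(400,400),interpolation=2)]))
from h import *
im=dict(np.load('pics/scene0.npz'));C=cloud(im)
for (u,v) in [(223,251),(224,252),(226,270),(229,282),(230,290),(205,280),(238,333),(220,300)]: print('scene',u,v,C[v,u].round(3))
im=dict(np.load('pics/top0.npz'));C=cloud(im)
for (u,v) in [(407,227),(403,212),(398,195),(392,185),(420,196),(370,135),(385,165)]: print('top',u,v,C[v,u].round(3))
E
```

```text
scene 223 251 [ 0.577 -0.19   0.121]
scene 224 252 [ 0.581 -0.185  0.124]
scene 226 270 [ 0.661 -0.158  0.17 ]
scene 229 282 [ 0.674 -0.152  0.133]
scene 230 290 [ 0.683 -0.151  0.109]
scene 205 280 [ 0.663 -0.221  0.11 ]
scene 238 333 [ 0.809 -0.102  0.135]
scene 220 300 [ 0.664 -0.195  0.007]
top 407 227 [ 0.567 -0.196  0.115]
top 403 212 [ 0.6   -0.182  0.142]
top 398 195 [ 0.637 -0.167  0.169]
top 392 185 [ 0.671 -0.16   0.132]
top 420 196 [ 0.669 -0.26   0.   ]
top 370 135 [ 0.8   -0.11   0.135]
top 385 165 [ 0.733 -0.151  0.094]
```

View pics/z0.png

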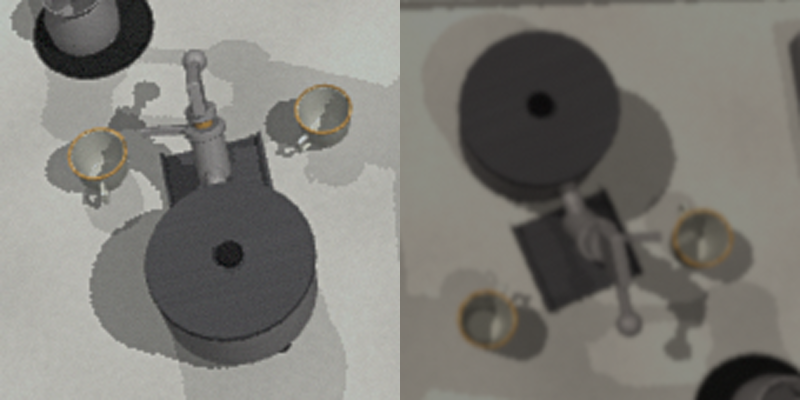

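```bash
python3 - <<'E'
from h import *
from scipy.optimize import least_squares
for n in ['scene','top']:
    im=dict(np.load(f'pics/{n}0.npz'));C=cloud(im)
    m=((np.linalg.norm(C[...,:2]-[0.806,-0.105],axis=-1)<0.095)&(abs(C[...,2]-0.134)<.006)).astype(np.uint8)
    c=max(cv2.findContours(m,cv2.RETR_EXTERNAL,cv2.CHAIN_APPROX_NONE)[0],key=cv2.contourArea)[:,0]
    (u,v),r=cv2.minEnclosingCircle(c.astype(np.float32))
    P=C[c[:,1],c[:,0]]
    f=least_squares(lambda p:np.hypot(P[:,0]-p[0],P[:,1]-p[1])-p[2],[.806,-.105,.088],loss='soft_l1',f_scale=.002)
    print(n,'drum',f.x.round(4),P[:,2].mean().round(4),u,v)
    # ball: sphere r=14mm
    Q=C[(np.linalg.norm(C-[0.572,-0.192,0.11],axis=-1)<0.024)]
    f=least_squares(lambda p:np.linalg.norm(Q-p,axis=1)-.014,[.572,-.192,.105],loss='soft_l1',f_scale=.002)
    print(n,'ball',f.x.round(4),len(Q),np.abs(f.fun).mean().round(4))
    S=(np.linalg.norm(C[...,:2]-[0.65,-0.17],axis=-1)<0.11)&(C[...,2]>0.085)&(C[...,0]<.71)
    vs,us=np.nonzero(S)
    for u,v in list(zip(us,vs))[::max(1,len(us)//70)]: print((u,v),(1000*C[v,u]).round().astype(int),end=' ')
    print()
E
```

```text
scene drum [ 0.8065 -0.1056  0.0126] 0.1321 237.08824157714844 332.3823547363281
scene ball [ 0.5684 -0.1957  0.1076] 65 0.0018
(np.int64(220), np.int64(246)) [ 559 -202  116] (np.int64(224), np.int64(247)) [ 562 -190  118] (np.int64(226), np.int64(248)) [ 563 -185  116] (np.int64(227), np.int64(249)) [ 562 -183  109] (np.int64(226), np.int64(250)) [ 571 -183  119] (np.int64(225), np.int64(251)) [ 572 -186  114] (np.int64(225), np.int64(252)) [ 575 -186  114] (np.int64(225), np.int64(253)) [ 575 -186  109] (np.int64(219), np.int64(255)) [ 620 -184  171] (np.int64(222), np.int64(256)) [ 623 -175  172] (np.int64(220), np.int64(258)) [ 634 -177  180] (np.int64(223), np.int64(259)) [ 641 -167  188] (np.int64(219), np.int64(261)) [ 646 -176  185] (np.int64(222), np.int64(262)) [ 647 -169  183] (np.int64(225), np.int64(263)) [ 647 -162  179] (np.int64(221), np.int64(265)) [ 650 -172  174] (np.int64(224), np.int64(266)) [ 653 -163  176] (np.int64(222), np.int64(268)) [ 656 -169  170] (np.int64(222), np.int64(269)) [ 660 -168  171] (np.int64(220), np.int64(270)) [ 643 -182  135] (np.int64(23
[... 5653 characters left out ...]
int64(212)) [ 601 -185  140] (np.int64(404), np.int64(214)) [ 596 -185  137] (np.int64(404), np.int64(216)) [ 592 -186  132] (np.int64(404), np.int64(218)) [ 587 -187  129] (np.int64(405), np.int64(220)) [ 583 -190  125] (np.int64(405), np.int64(222)) [ 579 -191  118] (np.int64(408), np.int64(223)) [ 576 -198  119] (np.int64(409), np.int64(224)) [ 573 -200  122] (np.int64(409), np.int64(225)) [ 570 -199  125] (np.int64(408), np.int64(226)) [ 568 -197  122] (np.int64(407), np.int64(227)) [ 567 -196  115] (np.int64(406), np.int64(228)) [ 564 -193  117] (np.int64(405), np.int64(229)) [ 562 -191  115] (np.int64(405), np.int64(230)) [ 559 -190  118] (np.int64(407), np.int64(231)) [ 557 -196  113]
```

```bash
cat >> h.py <<'E'
s35,c35=np.sin(np.radians(35)),np.cos(np.radians(35))
def axes(phi):
    R=np.array([[np.cos(phi),-np.sin(phi),0],[np.sin(phi),np.cos(phi),0],[0,0,1]])
    return R,R@[-s35,0,c35],R@[-c35,0,-s35],R@[0,-1,0]
def ballpos(c,phi,th,p,h=0.042,r=.085):
    R,a,d,e=axes(phi); return c+a*(h-p)+r*(np.cos(th)*d+np.sin(th)*e)
E
python3 - <<'E'
from h import *
from scipy.optimize import least_squares
D=[]
for n in ['scene','top']:
    im=dict(np.load(f'pics/{n}0.npz'));C=cloud(im)
    m=((np.linalg.norm(C[...,:2]-[0.806,-0.105],axis=-1)<0.1)&(abs(C[...,2]-0.132)<.008)).astype(np.uint8)
    m=cv2.morphologyEx(m,cv2.MORPH_OPEN,np.ones((5,5),np.uint8))
    c=max(cv2.findContours(m,cv2.RETR_EXTERNAL,cv2.CHAIN_APPROX_NONE)[0],key=cv2.contourArea)
    c=cv2.convexHull(c)[:,0]; P=C[c[:,1],c[:,0]]
    f=least_squares(lambda p:np.hypot(P[:,0]-p[0],P[:,1]-p[1])-p[2],[.806,-.105,.088],loss='soft_l1',f_scale=.002)
    print(n,'drum',f.x.round(4),P[:,2].mean().round(4)); D.append(f.x[:2])
    F=C[(abs(C[...,0]-.66)<.02)&(C[...,1]<-.188)&(C[...,1]>-.24)&(C[...,2]>.095)&(C[...,2]<.135)]
    mu=F.mean(0); w=np.linalg.svd(F-mu)[2][0]; w*=-np.sign(w[1]); t=(F-mu)@w
    print('fin',mu.round(4),w.round(3),(mu+w*t.max()).round(4),len(F)); fin=mu+w*t.max()
D=np.mean(D,0); ball=np.array([.5695,-.1965,.1083]); fin=np.array([.660,-.231,.106])
def res(q):
    c=q[:3];R,a,d,e=axes(q[3])
    return np.r_[((c+R@[.161,0,0])[:2]-D), ballpos(c,q[3],q[4],.0007)-ball,0.5*(ballpos(c,q[3],1.2,0,.002,.072)-fin)]
f=least_squares(res,[.645,-.165,.12,.4,0.1]);print(f.x.round(4),(1000*f.fun).round(1))
c=f.x[:3];R,a,d,e=axes(f.x[3]);print('handle',c+a*.0415,'d',d,'e',e,'a',a)
E
```

```text
scene drum [ 0.8067 -0.1057  0.0129] 0.1301
fin [ 0.6627 -0.2104  0.1114] [ 0.066 -0.968 -0.243] [ 0.6643 -0.2345  0.1053] 71
top drum [ 0.8057 -0.1092  0.0131] 0.1291
fin [ 0.6613 -0.2142  0.1117] [ 0.111 -0.964 -0.24 ] [ 0.6637 -0.235   0.1065] 63
[ 0.6558 -0.162   0.1224  0.35    0.0328] [ 0.9  0.6 -0.3 -0.1 -0.8 -1.2 -0.9  1.5]
handle [ 0.63347542 -0.1702085   0.15641754] d [-0.76948346 -0.28090082 -0.57357644] e [ 0.34291659 -0.93936586  0.        ] a [-0.53879812 -0.19668887  0.81915204]
```

```bash
python3 - <<'E'
from h import *
from scipy.spatial.transform import Rotation as Ro
s=env.get_state();Rm=Ro.from_quat(s['eef_rot']).as_matrix();print(Rm.round(3))
for n in ['scene','top']:
    C=cloud(dict(np.load(f'pics/{n}0.npz'))); P=C.reshape(-1,3)
    P=P[(P[:,2]>0.01)&(P[:,2]<.35)]
    A=np.array([.169,-.549]);B=np.array([.56,-.2]);t=np.clip((P[:,:2]-A)@(B-A)/((B-A)@(B-A)),0,1)
    dd=np.linalg.norm(P[:,:2]-(A+t[:,None]*(B-A)),axis=1)
    for k in range(10):
        q=P[(dd<.08)&(t>=k/10)&(t<k/10+.1)]; 
        if len(q): print(n,k,q[q[:,2].argmax()].round(3))
c=np.array([.6558,-.162,.1224]);phi=.35
for th in [0,.033,.2,.4,.6,.8,1.0,1.2,1.3]:
    R,a,d,e=axes(phi); l=np.cos(th)*d+np.sin(th)*e; b=ballpos(c,phi,th,.0007)
    print(th,b.round(4),'press dir',(-a).round(3),'jaw ang',(np.arctan2(l[0],-l[1])).round(3))
E
```

```text
[[-0.956 -0.     0.294]
 [-0.294  0.001 -0.956]
 [-0.    -1.    -0.001]]
scene 0 [ 0.183 -0.612  0.35 ]
scene 1 [ 0.206 -0.483  0.076]
scene 2 [ 0.26  -0.481  0.077]
scene 3 [ 0.348 -0.489  0.077]
scene 4 [ 0.298 -0.334  0.112]
scene 5 [ 0.352 -0.346  0.106]
scene 6 [ 0.426 -0.356  0.095]
scene 7 [ 0.494 -0.336  0.091]
scene 8 [ 0.524 -0.304  0.014]
scene 9 [ 0.559 -0.202  0.116]
top 0 [ 0.159 -0.487  0.35 ]
top 1 [ 0.202 -0.501  0.075]
top 2 [ 0.315 -0.483  0.075]
top 3 [ 0.332 -0.483  0.076]
top 4 [ 0.287 -0.337  0.11 ]
top 5 [ 0.346 -0.349  0.107]
top 6 [ 0.427 -0.357  0.091]
top 7 [ 0.47  -0.332  0.09 ]
top 8 [ 0.527 -0.316  0.011]
top 9 [ 0.56  -0.201  0.125]
0 [ 0.5681 -0.194   0.1075] press dir [ 0.539  0.197 -0.819] jaw ang -1.221
0.033 [ 0.5691 -0.1966  0.1075] press dir [ 0.539  0.197 -0.819] jaw ang -1.181
0.2 [ 0.5752 -0.2094  0.1084] press dir [ 0.539  0.197 -0.819] jaw ang -0.978
0.4 [ 0.5847 -0.2232  0.1113] press dir [ 0.539  0.197 -0.819] jaw ang -0.744
0.6 [ 0.596  -0.2349  0.116 ] press dir [ 0.539  0.197 -0.819] jaw ang -0.525
0.8 [ 0.6089 -0.244   0.1223] press dir [ 0.539  0.197 -0.819] jaw ang -0.322
1.0 [ 0.6227 -0.2502  0.1299] press dir [ 0.539  0.197 -0.819] jaw ang -0.134
1.2 [ 0.637  -0.2532  0.1386] press dir [ 0.539  0.197 -0.819] jaw ang 0.042
1.3 [ 0.6441 -0.2534  0.1432] press dir [ 0.539  0.197 -0.819] jaw ang 0.126
```

arm_command([
  {"dx":0.026,"dy":0.023,"twist":0.01},
  {"dx":0.026,"dy":0.023,"twist":0.01},
  {"dx":0.026,"dy":0.023,"twist":0.01},
  {"dx":0.026,"dy":0.023,"twist":0.01},
  {"dx":0.026,"dy":0.023,"twist":0.01},
])

```text
invalid input
```

arm_command([
  {"dx":0.026,"dy":0.023,"twist":0.01},
  {"dx":0.026,"dy":0.023,"twist":0.01},
  {"dx":0.026,"dy":0.023,"twist":0.01},
  {"dx":0.026,"dy":0.023,"twist":0.01},
  {"dx":0.026,"dy":0.023},
])

```text
invalid input
```

arm_command([
  {"dx":0.026,"dy":0.023},
  {"dx":0.026,"dy":0.023},
  {"dx":0.026,"dy":0.023,"claw":0.6},
  {"dx":0.026,"dy":0.023,"claw":0.6},
  {"claw":0.6},
])

```text
invalid input
```

arm_command([
  {"dx":0.026,"dy":0.023,"dz":0,"twist":0.01,"claw":1},
  {"dx":0.026,"dy":0.023,"dz":0,"twist":0.01,"claw":1},
  {"dx":0.026,"dy":0.023,"dz":0,"twist":0.01,"claw":1},
  {"dx":0.026,"dy":0.023,"dz":0,"twist":0.01,"claw":1},
  {"dx":0.026,"dy":0.023,"dz":0,"twist":0.01,"claw":1},
])

```text
time: 0.57
eef_pos: [0.3001, -0.4333, 0.4044]
eef_rot: [-0.123, 0.697, -0.696, 0.123]
wrist_force: [0.3, -0.1, -0.2]
width: 1.001
```

arm_command([
  {"dx":0.026,"dy":0.023,"dz":0,"twist":0.01,"claw":1},
  {"dx":0.026,"dy":0.023,"dz":0,"twist":0.01,"claw":1},
  {"dx":0.026,"dy":0.023,"dz":0,"twist":0.01,"claw":1},
  {"dx":0.026,"dy":0.023,"dz":0,"twist":0.01,"claw":1},
  {"dx":0.026,"dy":0.023,"dz":0,"twist":0,"claw":1},
])

```text
time: 0.98
eef_pos: [0.4302, -0.3181, 0.4045]
eef_rot: [-0.137, 0.694, -0.694, 0.137]
wrist_force: [-0.1, -1.4, -0.3]
width: 1.003
```

arm_command([
  {"dx":0.026,"dy":0.023,"dz":0,"twist":0,"claw":1},
  {"dx":0.026,"dy":0.023,"dz":0,"twist":0,"claw":0.6},
  {"dx":0.026,"dy":0.023,"dz":0,"twist":0,"claw":0.6},
  {"dx":0.026,"dy":0.023,"dz":0,"twist":0,"claw":0.6},
  {"dx":0.026,"dy":0.023,"dz":-0.03,"twist":0,"claw":0.6},
])

```text
time: 1.4
eef_pos: [0.5597, -0.2057, 0.382]
eef_rot: [0.134, -0.691, 0.696, -0.14]
wrist_force: [0.5, -0.6, -0.0]
width: 0.6
```

```bash
python3 - <<'E'
from h import *
from scipy.spatial.transform import Rotation as Ro
s=env.get_state();print(s['eef_pos'],s['qpos'].round(3),Ro.from_quat(s['eef_rot']).as_matrix().round(3),s['width'])
snap('wrist','w1');snap('scene','s1')
E
```

```text
[ 0.55967252 -0.20570321  0.38203169] [-0.469  0.318  1.501  0.     1.312  0.712] [[-0.925  0.01   0.38 ]
 [-0.38  -0.005 -0.925]
 [-0.008 -1.     0.008]] 0.5999242952865695
```

View pics/w1.png

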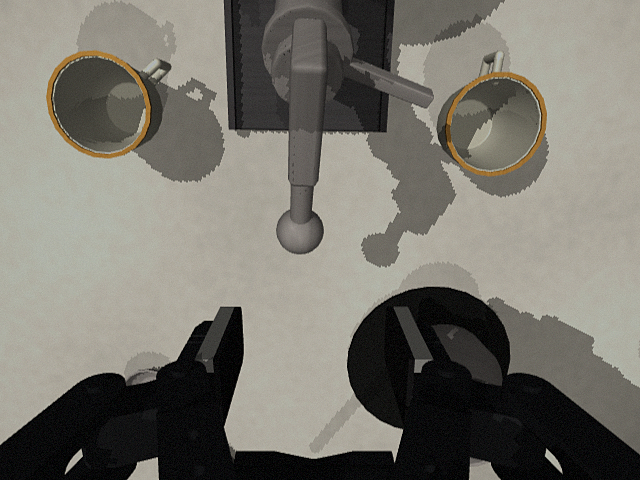

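The wrist view shows the ball at (300,231), the wing above it at (307,120), the fin out to (430,97), and both cups clear. I'll refine the fit with this view.

```bash
python3 - <<'E'
from h import *
from scipy.optimize import least_squares
im=dict(np.load('pics/w1.npz'));C=cloud(im)
Q=C[205:258,273:327].reshape(-1,3);Q=Q[(Q[:,2]>.08)];Q=Q[np.linalg.norm(Q-np.array([.569,-.196,.109]),axis=1)<.03]
f=least_squares(lambda p:np.linalg.norm(Q-p,axis=1)-.014,[.572,-.192,.105],loss='soft_l1',f_scale=.001)
print('ball',f.x.round(4),len(Q),np.abs(f.fun).mean()); ball=f.x
# fin: tip region
F=C[60:110,350:436].reshape(-1,3);F=F[(F[:,2]>.095)&(F[:,1]<-.19)]
mu=F.mean(0);w=np.linalg.svd(F-mu,full_matrices=False)[2][0];w*=-np.sign(w[1]);t=(F-mu)@w
fin=mu+w*t.max();print('fin',w.round(3),fin.round(4))
for (u,v) in [(307,50),(307,100),(305,150),(304,180),(302,205)]: print(u,v,C[v,u].round(4))
D=np.array([.8062,-.1074])
def res(q):
    c=q[:3];R,a,d,e=axes(q[3])
    return np.r_[((c+R@[.161,0,0])[:2]-D), ballpos(c,q[3],q[4],.0007)-ball,0.5*(ballpos(c,q[3],1.2,0,.004,.072)-fin)]
f=least_squares(res,[.645,-.165,.12,.4,0.1]);print(f.x.round(4),(1000*f.fun).round(1))
R,a,d,e=axes(f.x[3]);th=f.x[4];print('fin exp dir',(np.cos(1.2)*d+np.sin(1.2)*e).round(3),'jaw',np.arctan2(*( (np.cos(th)*d+np.sin(th)*e)[[0,1]]*[1,-1])))
E
```

```text
ball [ 0.5676 -0.195   0.1078] 1841 0.0017645856926027288
fin [ 0.064 -0.976 -0.209] [ 0.6611 -0.235   0.1068]
307 50 [ 0.6495 -0.1669  0.1789]
307 100 [ 0.6332 -0.1735  0.1799]
305 150 [ 0.6147 -0.18    0.1669]
304 180 [ 0.6016 -0.1847  0.1574]
302 205 [ 0.5849 -0.1899  0.1272]
[ 0.6566 -0.1659  0.1218  0.3742 -0.0637] [ 0.2  0.4  0.3  0.1 -0.8 -1.  -1.   1.7]
fin exp dir [ 0.064 -0.976 -0.208] jaw -1.2742909047392332
```

arm_command([
  {"dx":0.006,"dy":0.008,"dz":-0.015,"twist":0,"claw":0.6},
  {"dx":0,"dy":0,"dz":-0.02,"twist":0,"claw":0.6},
  {"dx":0,"dy":0,"dz":-0.025,"twist":0,"claw":0.6},
  {"dx":0,"dy":0,"dz":-0.025,"twist":0,"claw":0.6},
  {"dx":0,"dy":0,"dz":-0.02,"twist":0,"claw":0.6},
])

```text
time: 1.92
eef_pos: [0.5619, -0.1989, 0.2708]
eef_rot: [-0.137, 0.694, -0.694, 0.136]
wrist_force: [0.1, -0.5, -0.9]
width: 0.597
```

arm_command([
  {"dx":0,"dy":0,"dz":0,"twist":0,"claw":0.6},
])

```text
time: 2.0
eef_pos: [0.5607, -0.1984, 0.2682]
eef_rot: [-0.139, 0.696, -0.692, 0.134]
wrist_force: [-0.4, 0.5, -0.0]
width: 0.601
```

```bash
python3 - <<'E'
from h import *
s=env.get_state();print(s['eef_pos'],s['width'],s['wrist_force'])
snap('wrist','w2')
E
```

```text
[ 0.56065327 -0.19842353  0.26822325] 0.6008893896985679 [-0.36673109  0.489247   -0.03220136]
```

View pics/w2.png

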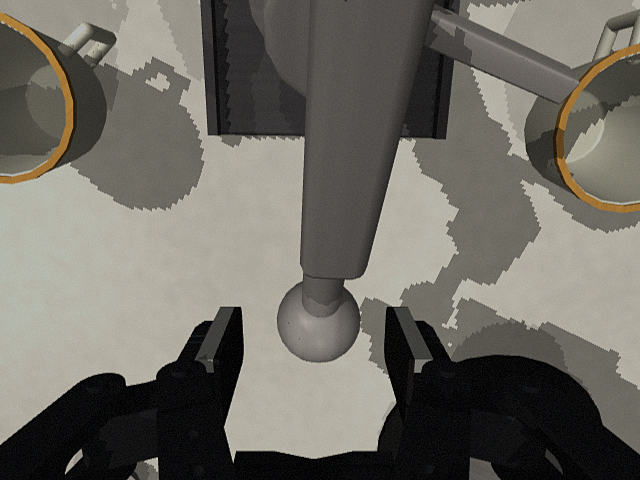

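arm_command([
  {"dx":0.005,"dy":0.002,"dz":0,"twist":0,"claw":0.5},
  {"dx":0,"dy":0,"dz":0,"twist":0,"claw":0.4},
  {"dx":0,"dy":0,"dz":0,"twist":0,"claw":0.2},
  {"dx":0,"dy":0,"dz":0,"twist":0,"claw":0.1},
  {"dx":0,"dy":0,"dz":0,"twist":0,"claw":0.1},
])

```text
time: 2.47
eef_pos: [0.5686, -0.197, 0.2741]
eef_rot: [0.135, -0.693, 0.695, -0.138]
wrist_force: [1.5, 0.0, 3.4]
width: 0.285
```

```bash
python3 - <<'E'
from h import *
s=env.get_state();print(s['eef_pos'],s['width'],s['wrist_force'],s['moment'])
snap('wrist','w3');snap('scene','s3')
a=cv2.imread('pics/s3.png')[200:320,150:310];b=cv2.imread('pics/w3.png')
cv2.imwrite('pics/z3.png',np.hstack([cv2.resize(a,(400,300)),cv2.resize(b,(400,300))]))
E
```

```text
[ 0.56861404 -0.19695619  0.2741295 ] 0.285156864781533 [1.49002001 0.04581143 3.44443352] [-0.0350712  -0.27063824 -0.07762032]
```

View pics/z3.png

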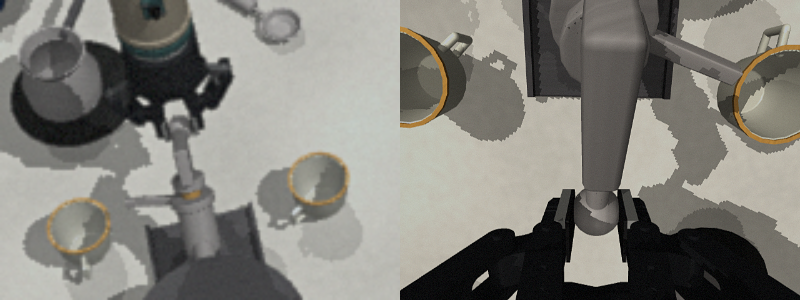

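arm_command([
  {"dx":0,"dy":0,"dz":0,"twist":0,"claw":0.55},
  {"dx":0,"dy":0,"dz":-0.004,"twist":0,"claw":0.55},
  {"dx":0,"dy":0,"dz":-0.005,"twist":0,"claw":0.55},
  {"dx":0,"dy":0,"dz":0,"twist":0,"claw":0.55},
  {"dx":0,"dy":0,"dz":0,"twist":0,"claw":0.55},
])

```text
time: 2.98
eef_pos: [0.5673, -0.1965, 0.2623]
eef_rot: [-0.137, 0.694, -0.693, 0.136]
wrist_force: [0.3, 0.3, -0.0]
width: 0.547
```

```bash
python3 - <<'E'
from h import *
from scipy.optimize import least_squares
s=env.get_state();print(s['eef_pos'],s['width'],s['wrist_force'])
im=snap('wrist','w4')
C=cloud(im)
S=C[np.linalg.norm(C-np.array([.568,-.196,.11]),axis=-1)<.019]
f=least_squares(lambda p:np.linalg.norm(S-p,axis=1)-.014,[.568,-.195,.108],loss='soft_l1',f_scale=.001);print(f.x,len(S))
E
```

```text
[ 0.56734516 -0.19645686  0.26233929] 0.5472482092062755 [ 0.32058211  0.25179498 -0.03873168]
[ 0.56749273 -0.19665465  0.10738327] 4750
```

View pics/w4.png

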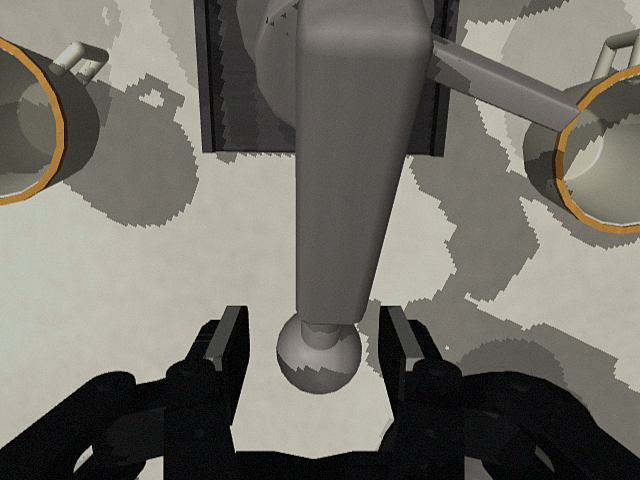

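arm_command([
  {"dx":0,"dy":0,"dz":0,"twist":0,"claw":0.4},
  {"dx":0,"dy":0,"dz":0,"twist":0,"claw":0.3},
  {"dx":0,"dy":0,"dz":0,"twist":0,"claw":0.1},
  {"dx":0,"dy":0,"dz":0,"twist":0,"claw":0.1},
  {"dx":0,"dy":0,"dz":0,"twist":0,"claw":0.1},
])

```text
time: 3.45
eef_pos: [0.5678, -0.1967, 0.2636]
eef_rot: [0.137, -0.694, 0.694, -0.137]
wrist_force: [-1.0, 0.3, 0.4]
width: 0.293
```

arm_command([
  {"dx":0,"dy":0,"dz":0,"twist":0,"claw":0.1},
])

```text
time: 3.53
eef_pos: [0.5678, -0.1967, 0.2636]
eef_rot: [0.137, -0.694, 0.694, -0.137]
wrist_force: [-0.3, -0.9, 1.1]
width: 0.289
```

arm_command([
  {"dx":0.001,"dy":0.0004,"dz":-0.0016,"twist":0,"claw":0.1},
  {"dx":0.001,"dy":0.0004,"dz":-0.0016,"twist":0,"claw":0.1},
  {"dx":0,"dy":0,"dz":0,"twist":0,"claw":0.1},
])

```text
time: 3.78
eef_pos: [0.5699, -0.1959, 0.2602]
eef_rot: [0.137, -0.694, 0.694, -0.137]
wrist_force: [-1.6, -1.3, 2.6]
width: 0.293
```

arm_command([
  {"dx":0.001,"dy":0.0004,"dz":-0.0016,"twist":0,"claw":0.1},
  {"dx":0.0005,"dy":0.0002,"dz":-0.0008,"twist":0,"claw":0.1},
  {"dx":0,"dy":0,"dz":0,"twist":0,"claw":0.1},
])

```text
time: 4.03
eef_pos: [0.5706, -0.1957, 0.2587]
eef_rot: [0.138, -0.693, 0.694, -0.136]
wrist_force: [-7.2, -1.8, 9.4]
width: 0.296
```

```bash
python3 - <<'E'
from h import *
phi=.37;c=np.array([.6562,-.1643,.1222]);R,a,d,e=axes(phi)
b=np.array([.5675,-.1967,.1076]);H=c+a*.0413
l=b-H;print('r',np.linalg.norm(l),'along a',l@a,'th',np.arctan2(l@e,l@d))
t0=np.arctan2(l@e,l@d); prev=None
for th in np.arange(t0,1.35,.1):
    p=.085*(np.cos(th)*d+np.sin(th)*e);L=p/.085
    j=np.arctan2(L[0],-L[1])
    if prev is not None: print(round(th,2),((p-prev[0])*1000).round(2),(j-prev[1]).round(3),'| lever',L.round(2),'tan',(np.cos(th)*e-np.sin(th)*d).round(2))
    prev=(p,j)
print('a',a)
E
```

```text
r 0.08573846337260516 along a 0.0008938970763249381 th -0.021788729148496402
0.08 [ 3.25 -7.85  0.14] 0.122 | lever [-0.73 -0.37 -0.57] tan [ 0.42 -0.91  0.04]
0.18 [ 3.88 -7.53  0.62] 0.121 | lever [-0.69 -0.46 -0.56] tan [ 0.49 -0.87  0.1 ]
0.28 [ 4.46 -7.15  1.1 ] 0.119 | lever [-0.64 -0.54 -0.55] tan [ 0.56 -0.82  0.16]
0.38 [ 5.   -6.69  1.57] 0.116 | lever [-0.58 -0.62 -0.53] tan [ 0.62 -0.76  0.21]
0.48 [ 5.49 -6.16  2.02] 0.113 | lever [-0.51 -0.69 -0.51] tan [ 0.67 -0.69  0.26]
0.58 [ 5.92 -5.57  2.46] 0.109 | lever [-0.44 -0.76 -0.48] tan [ 0.72 -0.62  0.31]
0.68 [ 6.3  -4.93  2.86] 0.104 | lever [-0.37 -0.82 -0.45] tan [ 0.76 -0.54  0.36]
0.78 [ 6.61 -4.24  3.24] 0.1 | lever [-0.29 -0.87 -0.41] tan [ 0.79 -0.46  0.4 ]
0.88 [ 6.86 -3.5   3.59] 0.096 | lever [-0.21 -0.91 -0.37] tan [ 0.82 -0.37  0.44]
0.98 [ 7.04 -2.73  3.9 ] 0.093 | lever [-0.13 -0.94 -0.32] tan [ 0.84 -0.27  0.48]
1.08 [ 7.14 -1.93  4.17] 0.09 | lever [-0.04 -0.96 -0.27] tan [ 0.84 -0.18  0.51]
1.18 [ 7.18 -1.12  4.4 ] 0.087 | lever [ 0.04 -0.97 -0.22] tan [ 0.84 -0.08  0.53]
1.28 [ 7.14 -0.29  4.59] 0.085 | lever [ 0.13 -0.98 -0.17] tan [0.84 0.01 0.55]
a [-0.534761   -0.20741409  0.81915204]
```

arm_command([
  {"dx":0.0016,"dy":-0.0039,"dz":0,"twist":0.06,"claw":0.1},
  {"dx":0.0017,"dy":-0.0039,"dz":0.0001,"twist":0.06,"claw":0.1},
  {"dx":0.0019,"dy":-0.0038,"dz":0.0003,"twist":0.06,"claw":0.1},
  {"dx":0.002,"dy":-0.0037,"dz":0.0003,"twist":0.06,"claw":0.1},
])

```text
time: 4.37
eef_pos: [0.5779, -0.2095, 0.2588]
eef_rot: [-0.22, 0.673, -0.671, 0.219]
wrist_force: [-5.1, 3.5, 6.0]
width: 0.29
```

arm_command([
  {"dx":0.0024,"dy":-0.0035,"dz":0.0003,"twist":0.06,"claw":0.1},
  {"dx":0.0025,"dy":-0.0034,"dz":0.0003,"twist":0.06,"claw":0.1},
  {"dx":0.0027,"dy":-0.0032,"dz":0.0005,"twist":0.06,"claw":0.1},
  {"dx":0.0027,"dy":-0.0032,"dz":0.0006,"twist":0.058,"claw":0.1},
  {"dx":0,"dy":0,"dz":0,"twist":0,"claw":0.1},
])

```text
time: 4.78
eef_pos: [0.5881, -0.2227, 0.2598]
eef_rot: [-0.298, 0.643, -0.64, 0.297]
wrist_force: [-6.4, 4.5, 4.4]
width: 0.293
```

```bash
python3 - <<'E'
from h import *
s=env.get_state();print(s['eef_pos'],s['width'],s['wrist_force'])
snap('wrist','w5');snap('scene','s5')
a=cv2.imread('pics/s5.png')[200:320,150:310];b=cv2.imread('pics/w5.png')
cv2.imwrite('pics/z5.png',np.hstack([cv2.resize(a,(400,300)),cv2.resize(b,(400,300))]))
E
```

```text
[ 0.58809935 -0.22267145  0.25983305] 0.2927117755422786 [-6.43324556  4.51400872  4.37523009]
```

View pics/z5.png

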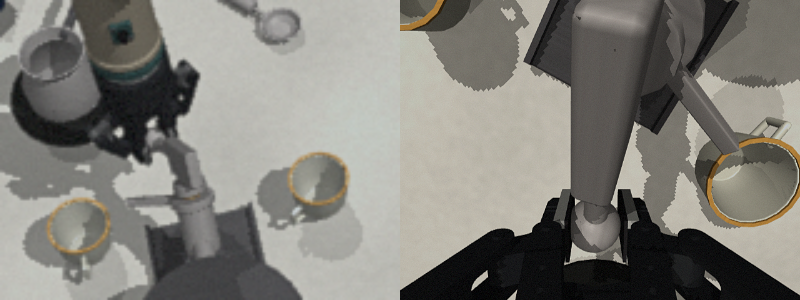

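arm_command([
  {"dx":0.0032,"dy":-0.0029,"dz":0.0002,"twist":0.057,"claw":0.1},
  {"dx":0.0033,"dy":-0.0028,"dz":0.0003,"twist":0.057,"claw":0.1},
  {"dx":0.0034,"dy":-0.0027,"dz":0.0005,"twist":0.055,"claw":0.1},
  {"dx":0.0035,"dy":-0.0026,"dz":0.0005,"twist":0.055,"claw":0.1},
])

```text
time: 5.22
eef_pos: [0.5996, -0.2338, 0.2618]
eef_rot: [-0.37, 0.606, -0.601, 0.366]
wrist_force: [-12.6, 2.1, 13.0]
width: 0.293
```

```bash
cat >> h.py <<'E'
phi=.37;c0=np.array([.6562,-.1643,.1222])
def rep():
    R,a,d,e=axes(phi);s=env.get_state()
    b=s['eef_pos']-[0,0,.1557];l=b-(c0+a*.0422)
    th=np.arctan2(l@e,l@d);f=s['wrist_force']
    L=np.cos(th)*d+np.sin(th)*e;t=np.cos(th)*e-np.sin(th)*d
    print('th %.3f press(mm) %.2f r %.4f | F axial %.1f radial %.1f tang %.1f w %.3f'%(th,-1000*(l@a)+.7,l@L,f@a,f@L,f@t,s['width']))
E
python3 -c "
from h import *
rep()"
```

```text
th 0.546 press(mm) 11.40 r 0.0855 | F axial 17.0 radial -2.1 tang -6.4 w 0.293
```

arm_command([
  {"dx":0.0033,"dy":-0.0025,"dz":0.0012,"twist":0.052,"claw":0.1},
  {"dx":0.0034,"dy":-0.0024,"dz":0.0012,"twist":0.052,"claw":0.1},
  {"dx":0.0034,"dy":-0.0021,"dz":0.0014,"twist":0.05,"claw":0.1},
])

```text
time: 5.47
eef_pos: [0.6093, -0.2415, 0.2664]
eef_rot: [-0.416, 0.576, -0.572, 0.411]
wrist_force: [-13.7, 0.1, 12.4]
width: 0.293
```

```bash
python3 - <<'E'
from h import *
rep()
im=snap('wrist','w6');snap('scene','s6')
a=cv2.imread('pics/s6.png')[200:320,150:310];b=cv2.imread('pics/w6.png')
cv2.imwrite('pics/z6.png',np.hstack([cv2.resize(a,(400,300)),cv2.resize(b,(400,300))]))
C=cloud(im)
from scipy.optimize import least_squares
p=env.get_state()['eef_pos']-[0,0,.155]
S=C[230:290,285:340].reshape(-1,3);S=S[np.linalg.norm(S-p,axis=-1)<.02]
f=least_squares(lambda p:np.linalg.norm(S-p,axis=1)-.014,p,loss='soft_l1',f_scale=.001);print('ball',f.x,len(S),'grasp',p)
E
```

```text
th 0.700 press(mm) 11.26 r 0.0854 | F axial 17.5 radial -0.7 tang -6.1 w 0.293
ball [ 0.61013621 -0.24195568  0.11198878] 0 grasp [ 0.61013621 -0.24195568  0.11198878]
```

View pics/z6.png

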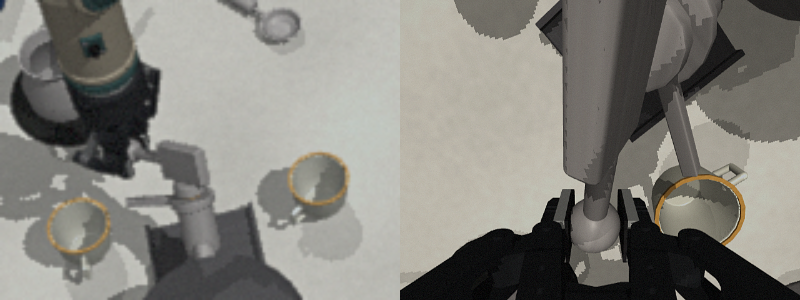

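arm_command([
  {"dx":0.0034,"dy":-0.0021,"dz":0.0016,"twist":0.05,"claw":0.1},
  {"dx":0.0034,"dy":-0.002,"dz":0.0017,"twist":0.05,"claw":0.1},
  {"dx":0.0035,"dy":-0.0018,"dz":0.0017,"twist":0.048,"claw":0.1},
  {"dx":0.0035,"dy":-0.0017,"dz":0.0018,"twist":0.048,"claw":0.1},
  {"dx":0.0035,"dy":-0.0015,"dz":0.0019,"twist":0.047,"claw":0.1},
])

```text
time: 5.98
eef_pos: [0.6267, -0.2493, 0.2743]
eef_rot: [-0.481, 0.523, -0.516, 0.478]
wrist_force: [-10.9, 4.5, 8.9]
width: 0.293
```

```bash
python3 -c "
from h import *
rep()"
```

```text
th 0.943 press(mm) 12.43 r 0.0848 | F axial 12.1 radial -5.4 tang -6.3 w 0.293
```

arm_command([
  {"dx":0.0037,"dy":-0.0008,"dz":0.0017,"twist":0.046,"claw":0.1},
  {"dx":0.0038,"dy":-0.0006,"dz":0.0018,"twist":0.045,"claw":0.1},
  {"dx":0.0038,"dy":-0.0005,"dz":0.0018,"twist":0.045,"claw":0.1},
  {"dx":0.0038,"dy":-0.0002,"dz":0.0018,"twist":0.044,"claw":0.1},
])

```text
time: 6.32
eef_pos: [0.6413, -0.2524, 0.2815]
eef_rot: [0.527, -0.478, 0.471, -0.522]
wrist_force: [-14.0, 1.0, 9.2]
width: 0.299
```

```bash
python3 - <<'E'
from h import *
rep()
im=snap('wrist','w7');snap('scene','s7')
a=cv2.imread('pics/s7.png')[200:320,150:310];b=cv2.imread('pics/w7.png')
cv2.imwrite('pics/z7.png',np.hstack([cv2.resize(a,(400,300)),cv2.resize(b,(400,300))]))
E
```

```text
th 1.138 press(mm) 13.72 r 0.0845 | F axial 14.8 radial -3.3 tang -7.2 w 0.299
```

View pics/z7.png

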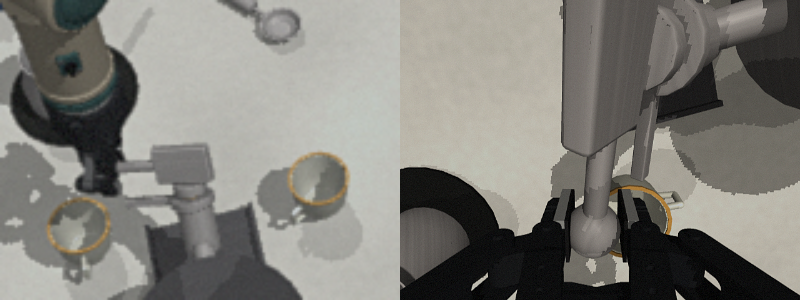

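arm_command([
  {"dx":0.004,"dy":0,"dz":0.0016,"twist":0.04,"claw":0.1},
  {"dx":0.0024,"dy":0.0002,"dz":0.0004,"twist":0.03,"claw":0.1},
  {"dx":0,"dy":0,"dz":0,"twist":0,"claw":0.1},
])

```text
time: 6.67
eef_pos: [0.6477, -0.2526, 0.2844]
eef_rot: [0.543, -0.459, 0.453, -0.538]
wrist_force: [-12.7, 1.1, 12.7]
width: 0.295
```

```bash
python3 - <<'E'
from h import *
rep()
im=snap('wrist','w8')
C=cloud(im);R,a,d,e=axes(phi)
for r in range(0,220,12):
    print([ (round(1000*((C[r,u]-c0)@a)),round(1000*((C[r,u]-c0)@d)),round(1000*((C[r,u]-c0)@e))) for u in (400,430,460,490)])
E
```

```text
th 1.221 press(mm) 14.68 r 0.0844 | F axial 16.9 radial -4.5 tang -3.9 w 0.295
[(24, -12, -15), (0, -10, -17), (-6, -16, -16), (-141, 10, -33)]
[(22, -11, -13), (0, -10, -14), (1, -17, -12), (-142, 10, -28)]
[(20, -10, -11), (8, -12, -10), (1, -17, -9), (-44, -13, -12)]
[(20, -9, -8), (15, -14, -7), (1, -17, -7), (-30, -16, -7)]
[(20, -9, -6), (16, -14, -4), (1, -17, -4), (-27, -17, -4)]
[(15, -6, -4), (16, -14, -2), (1, -16, -1), (-7, -22, 1)]
[(15, -6, -1), (16, -14, 1), (2, -16, 2), (-23, -17, 3)]
[(16, -5, 2), (15, -13, 4), (0, -15, 5), (-26, -16, 7)]
[(16, -5, 5), (15, -13, 6), (1, -15, 8), (-34, -14, 11)]
[(15, -4, 8), (15, -12, 9), (0, -15, 11), (-52, -9, 15)]
[(17, -5, 11), (10, -10, 12), (0, -15, 14), (-132, 12, 26)]
[(15, -4, 14), (1, -6, 16), (-6, -12, 18), (-132, 13, 33)]
[(1, 4, 18), (1, -5, 20), (-123, 27, 36), (-132, 13, 39)]
[(-3, 6, 22), (-114, 41, 39), (-123, 28, 43), (-130, 13, 46)]
[(-4, 7, 26), (-113, 42, 46), (-122, 28, 49), (-131, 14, 53)]
[(-6, 9, 31), (-113, 42, 53), (-116, 26, 55), (-122, 12, 58)]
[(-95, 54, 55), (-104, 40, 58), (-126, 31, 64), (-137, 17, 68)]
[(-106, 60, 65), (-116, 46, 68), (-127, 32, 72), (-137, 18, 75)]
[(-106, 61, 72), (-116, 47, 76), (-127, 32, 79), (-135, 17, 82)]
```

View pics/w8.png

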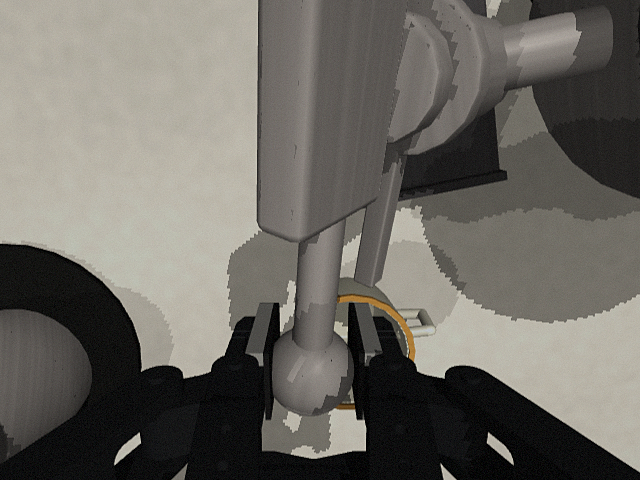

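arm_command([
  {"dx":0.004,"dy":0.0003,"dz":0.0016,"twist":0.04,"claw":0.1},
  {"dx":0.004,"dy":0.0004,"dz":0.0016,"twist":0.04,"claw":0.1},
  {"dx":0.0004,"dy":0.0002,"dz":-0.0007,"twist":0,"claw":0.1},
])

```text
time: 6.97
eef_pos: [0.6553, -0.2525, 0.2878]
eef_rot: [0.562, -0.437, 0.43, -0.555]
wrist_force: [-19.1, -2.2, 18.1]
width: 0.294
```

```bash
cat >> h.py <<'E'
def gap(tag):
    # hub-top and collar-top heights along a; patches by position about the axis
    im=snap('wrist',tag);C=cloud(im);R,a,d,e=axes(phi);Q=C.reshape(-1,3)-c0
    A,D_,E_=Q@a,Q@d,Q@e;rr=np.hypot(D_,E_)
    hub=A[(rr<16)&(A>.010)&(A<.018)&(rr<.0155)&(rr>.009)];col=A[(rr>.0185)&(rr<.0225)&(abs(A)<.004)]
    # expected diff = 22 - press
    print('hub %.4f (%d) col %.4f (%d) press est %.1f mm'%(np.median(hub),len(hub),np.median(col),len(col),22-1000*(np.median(hub)-np.median(col))))
E
python3 - <<'E'
from h import *
rep(); gap('w9')
E
```

```text
th 1.319 press(mm) 16.06 r 0.0846 | F axial 25.5 radial -3.5 tang -5.9 w 0.294
hub 0.0153 (3229) col 0.0003 (3669) press est 6.9 mm
```

```bash
python3 - <<'E'
from h import *
R,a,d,e=axes(phi)
for t in ['w1','w2','w4','w5','w6','w7','w8','w9']:
    C=cloud(dict(np.load(f'pics/{t}.npz')));Q=C.reshape(-1,3)-c0
    A,D_,E_=Q@a*1000,Q@d*1000,Q@e*1000;rr=np.hypot(D_,E_)
    m=(rr<26)&(A>-5)&(A<45)
    h=np.histogram(A[m],np.arange(-5,46,1))[0]; print(t,h.tolist())
E
python3 - <<'E'
import cv2
b=cv2.imread('pics/w9.png')[0:240,240:560];cv2.imwrite('pics/z9.png',cv2.resize(b,(800,600),interpolation=2))
E
```

```text
w1 [85, 85, 79, 130, 438, 1181, 791, 75, 0, 0, 0, 0, 0, 0, 0, 0, 5, 17, 38, 36, 27, 39, 42, 33, 54, 112, 524, 676, 105, 5, 2, 5, 3, 6, 5, 1, 2, 4, 4, 3, 3, 4, 2, 3, 2, 3, 4, 4, 3, 5]
w2 [6, 11, 11, 16, 107, 307, 157, 12, 0, 0, 0, 0, 0, 0, 0, 0, 0, 0, 0, 0, 1, 1, 1, 5, 11, 179, 1471, 1643, 208, 2, 0, 0, 0, 0, 0, 0, 0, 0, 0, 0, 0, 0, 0, 0, 0, 0, 0, 0, 0, 0]
w4 [8, 7, 8, 39, 242, 737, 364, 19, 0, 0, 0, 0, 0, 0, 0, 0, 2, 17, 14, 18, 25, 25, 43, 53, 78, 312, 1730, 1805, 190, 1, 0, 0, 0, 0, 0, 0, 0, 0, 0, 0, 0, 0, 0, 0, 0, 0, 0, 0, 0, 0]
w5 [21, 21, 40, 97, 677, 2032, 917, 70, 0, 0, 0, 14, 52, 81, 88, 96, 109, 99, 92, 143, 339, 1789, 2525, 430, 13, 8, 25, 32, 27, 34, 25, 40, 28, 41, 34, 39, 39, 34, 44, 46, 52, 46, 49, 51, 65, 63, 69, 68, 79, 84]
w6 [62, 68, 81, 195, 1040, 2532, 1263, 75, 0, 2, 12, 68, 111, 126, 134, 137, 143, 140, 186, 377, 1711, 2782, 563, 44, 117, 188, 217, 210, 223, 224, 254, 247, 250, 264, 286, 285, 271, 305, 318, 311, 347, 348, 341, 350, 385, 390, 417, 403, 454, 457]
w7 [123, 146, 143, 271, 1253, 3065, 1466, 102, 2, 3, 48, 118, 135, 158, 147, 158, 167, 162, 225, 706, 2286, 1438, 125, 85, 253, 301, 329, 321, 339, 334, 339, 336, 372, 384, 364, 375, 388, 406, 405, 403, 446, 465, 430, 464, 471, 476, 506, 516, 510, 501]
w8 [130, 133, 157, 302, 1326, 3046, 1361, 88, 0, 5, 61, 115, 161, 144, 154, 170, 145, 177, 281, 852, 2302, 1088, 76, 121, 268, 334, 329, 303, 361, 328, 353, 359, 370, 354, 409, 376, 404, 397, 412, 435, 426, 423, 440, 481, 493, 447, 495, 515, 490, 543]
w9 [147, 150, 163, 321, 1275, 2991, 1318, 84, 1, 13, 79, 133, 137, 156, 155, 149, 172, 174, 350, 1175, 2115, 661, 73, 170, 275, 348, 312, 340, 341, 329, 354, 374, 351, 395, 377, 368, 390, 390, 427, 408, 430, 419, 459, 466, 432, 480, 484, 488, 496, 521]
```

View pics/z9.png

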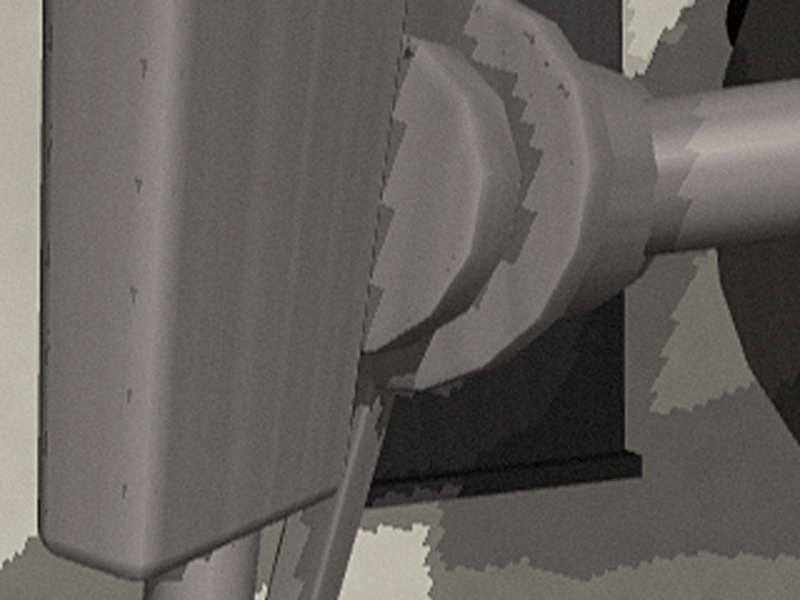

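arm_command([
  {"dx":-0.0034,"dy":0.0,"dz":-0.0025,"twist":-0.04,"claw":0.1},
  {"dx":-0.0034,"dy":0.0,"dz":-0.0025,"twist":-0.04,"claw":0.1},
  {"dx":-0.0034,"dy":0.0,"dz":-0.0025,"twist":-0.04,"claw":0.1},
])

```text
time: 7.27
eef_pos: [0.6457, -0.2522, 0.2813]
eef_rot: [0.534, -0.469, 0.465, -0.528]
wrist_force: [-14.4, 0.7, 19.8]
width: 0.287
```

```bash
cat >> h.py <<'E'
def gap2(tag):
    im=snap('wrist',tag);C=cloud(im);R,a,d,e=axes(phi);Q=C.reshape(-1,3)-c0
    A,D_,E_=Q@a*1000,Q@d*1000,Q@e*1000;rr=np.hypot(D_,E_);m=(rr<26)
    def pk(lo,hi):
        x=A[m&(A>lo)&(A<hi)];h,ed=np.histogram(x,np.arange(lo,hi+.1,.5));k=ed[h.argmax()]+.25;y=x[abs(x-k)<1];return np.mean(y)
    c,h=pk(-4,4),pk(11,19);print('collar %.2f hub %.2f press %.2f'%(c,h,22-(h-c)))
E
python3 - <<'E'
from h import *
rep(); gap2('w10')
E
```

```text
th 1.181 press(mm) 16.21 r 0.0845 | F axial 23.8 radial -5.6 tang -1.7 w 0.287
collar 0.63 hub 15.13 press 7.50
```

arm_command([
  {"dx":0.0038,"dy":0.0001,"dz":0.0019,"twist":0.04,"claw":0},
  {"dx":0.0038,"dy":0.0002,"dz":0.0019,"twist":0.04,"claw":0},
  {"dx":0.0038,"dy":0.0003,"dz":0.0019,"twist":0.04,"claw":0},
  {"dx":-0.0034,"dy":0.0,"dz":-0.0026,"twist":-0.04,"claw":0},
  {"dx":-0.0034,"dy":0.0,"dz":-0.0026,"twist":-0.04,"claw":0},
])

```text
time: 7.73
eef_pos: [0.6499, -0.2523, 0.283]
eef_rot: [0.544, -0.458, 0.454, -0.537]
wrist_force: [-19.6, -0.6, 23.4]
width: 0.291
```

```bash
python3 - <<'E'
from h import *
rep(); gap2('w11')
E
```

```text
th 1.234 press(mm) 17.07 r 0.0845 | F axial 29.8 radial -5.6 tang -3.8 w 0.291
collar 0.64 hub 14.67 press 7.97
```

View pics/w11.png

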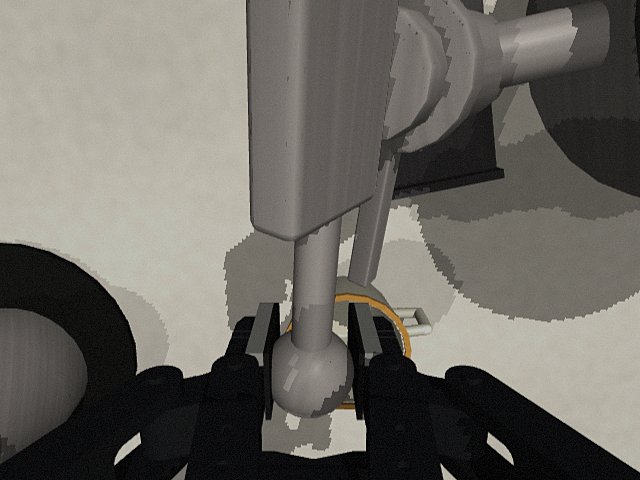

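arm_command([
  {"dx":0.0037,"dy":0.0002,"dz":0.002,"twist":0.04,"claw":0},
  {"dx":0.0037,"dy":0.0002,"dz":0.002,"twist":0.04,"claw":0},
  {"dx":-0.0034,"dy":0.0,"dz":-0.0025,"twist":-0.04,"claw":0},
  {"dx":-0.0034,"dy":0.0,"dz":-0.0025,"twist":-0.04,"claw":0},
  {"dx":-0.0025,"dy":0.0,"dz":-0.0018,"twist":-0.02,"claw":0},
])

```text
time: 8.2
eef_pos: [0.6482, -0.2518, 0.2802]
eef_rot: [0.539, -0.463, 0.46, -0.533]
wrist_force: [-16.4, -0.4, 25.4]
width: 0.296
```

```bash
python3 - <<'E'
from h import *
rep(); gap2('w12')
E
```

```text
th 1.198 press(mm) 18.60 r 0.0844 | F axial 29.6 radial -5.9 tang -0.2 w 0.296
collar 0.65 hub 13.11 press 9.54
```

arm_command([
  {"dx":-0.001,"dy":-0.0004,"dz":0.0016,"twist":0,"claw":0},
  {"dx":0,"dy":0,"dz":0,"twist":0,"claw":0.5},
  {"dx":0,"dy":0,"dz":0,"twist":0,"claw":0.6},
  {"dx":0,"dy":0,"dz":0,"twist":0,"claw":0.6},
])

```text
time: 8.58
eef_pos: [0.6515, -0.2512, 0.2773]
eef_rot: [-0.535, 0.462, -0.462, 0.536]
wrist_force: [-1.3, 0.7, 0.4]
width: 0.6
```

```bash
python3 - <<'E'
from h import *
rep(); gap2('w13')
E
```

```text
th 1.213 press(mm) 22.84 r 0.0847 | F axial 0.9 radial -0.8 tang -0.9 w 0.600
collar 0.63 hub 13.29 press 9.35
```

View pics/w13.png

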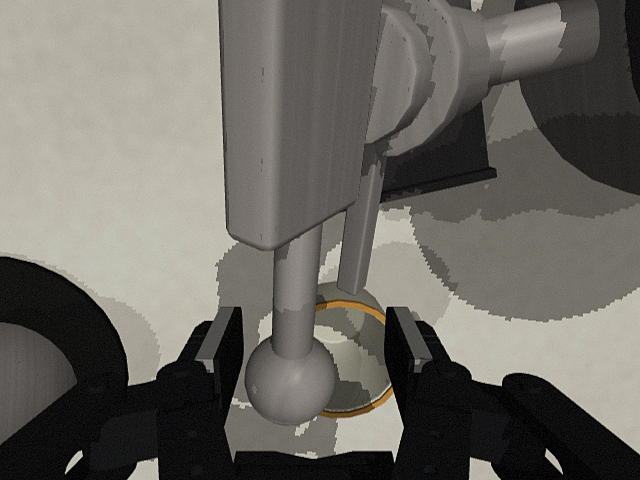

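arm_command([
  {"dx":0,"dy":0,"dz":0,"twist":0,"claw":0.9},
  {"dx":0,"dy":0,"dz":0,"twist":0,"claw":0.9},
  {"dx":0,"dy":0,"dz":0.02,"twist":0,"claw":0.9},
  {"dx":0,"dy":0,"dz":0.03,"twist":0,"claw":0.9},
  {"dx":0,"dy":0,"dz":0.03,"twist":0,"claw":0.9},
])

```text
time: 9.05
eef_pos: [0.6512, -0.2511, 0.3568]
eef_rot: [0.536, -0.463, 0.461, -0.535]
wrist_force: [0.7, -0.6, -0.5]
width: 0.9
```

arm_command([
  {"dx":0,"dy":0,"dz":0.03,"twist":0,"claw":0.9},
  {"dx":-0.02,"dy":-0.01,"dz":0.03,"twist":0,"claw":0.9},
  {"dx":0,"dy":0,"dz":0,"twist":0,"claw":0.9},
  {"dx":0,"dy":0,"dz":0,"twist":0,"claw":0.9},
])

```text
time: 9.38
eef_pos: [0.631, -0.2618, 0.4202]
eef_rot: [-0.535, 0.46, -0.464, 0.536]
wrist_force: [0.2, 0.6, -0.7]
width: 0.9
```

```bash
python3 - <<'E'
from h import *
from scipy.optimize import least_squares
s=env.get_state();print(s['time'],s['eef_pos'],s['wrist_force'])
gap2('w14')
R,a,d,e=axes(phi)
for n,im in [('wrist',dict(np.load('pics/w14.npz'))),('scene',snap('scene','s14'))]:
    C=cloud(im);p=ballpos(c0,phi,1.2,.009)
    S=C[np.linalg.norm(C-p,axis=-1)<.024]
    if len(S)>15:
        f=least_squares(lambda p:np.linalg.norm(S-p,axis=1)-.014,p,loss='soft_l1',f_scale=.001)
        l=f.x-c0-a*.033;print(n,'ball',f.x.round(4),len(S),'th',np.arctan2(l@e,l@d).round(3),'r',np.linalg.norm(l-(l@a)*a).round(4))
a_=cv2.imread('pics/s14.png')[200:340,130:317];b=cv2.imread('pics/w14.png')
cv2.imwrite('pics/z14.png',np.hstack([cv2.resize(a_,(400,300)),cv2.resize(b,(400,300))]))
E
```

```text
9.3833 [ 0.63097584 -0.26178758  0.42022057] [ 0.18033272  0.64913811 -0.71456619]
collar 0.38 hub 13.35 press 9.03
wrist ball [ 0.6438 -0.2536  0.1323] 1799 th 1.206 r 0.0843
scene ball [ 0.6447 -0.2532  0.133 ] 109 th 1.218 r 0.0838
```

View pics/z14.png

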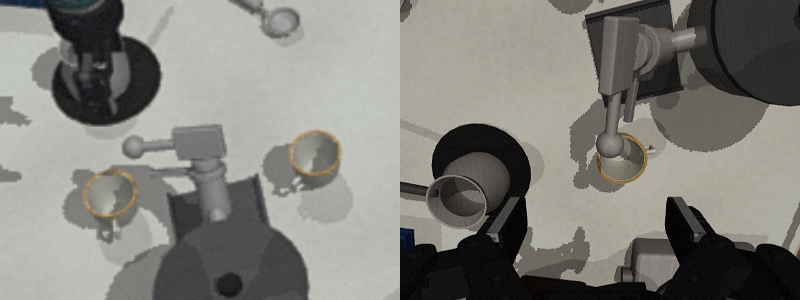

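The lever stands over the fin at about 1.21 rad, the plug is about 9 mm in and holding, and the gripper is clear. I'm handing in.

```bash
python3 -c "
from cell import env
print(env.hand_in())"
```

```text
the job is handed in; nothing more can be done
None
```

The tap is closed. The plug is pressed home, the lever stands over the fin, and it stayed there after I let go. I handed the job in at about 9.4 s, with the gripper open and well above the tap.

**What I did:** The moves can't tilt the tool, so I did not grip the wing down the axis. I gripped the ball at the end of the lever from straight above. I pressed along the leaning axis and turned the lever round its arc. Then I worked it back and forth a little around the closed position at about 25–30 N until the plug seated.

**Last checks:**

| Check | Measured | Needed |
|---|---|---|
| Lever angle | 1.21 rad (wrist camera), 1.22 rad (scene camera) | 1.0–1.4 rad |
| Plug depth, from the gap between hub and collar | about 9.0 mm | over 7 mm |
| Wrist force | about 1 N, so nothing touched | no contact |

- **On the way:** the plug was roughly 5 mm in with the lever at about 0.37 rad, and more than 7 mm in on the fin. Both are my readings from the camera and tool position.
- **Bystanders:** both cups, the cezve and the teaspoon show no shift in the last pictures. I did not measure their positions, and the arm never went near the other items.

**What went wrong or disagreed:**
- The first grip sat too high on the ball, so I opened and gripped again 9 mm lower.
- The pads slid down the ball while pressing, so the depth worked out from the tool position read far too high (18.6 mm at the end). I went by the camera gap instead.
- The depth read 9.5 mm while pressing, 9.35 mm just after release and 9.0 mm from farther away. I put that down to measurement noise, but a slight backing-out can't be ruled out.

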